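# Tip the red file out of the row and put it on the work board

## Task

The red box file is wedged in the row of files in the rack. Tip it forward by its top rear edge until it leans by itself on the steel rest rail in front and let go, then take it by the spine end, lift it out and set it down, without dropping it, upright on the middle of the work board, square to the board and with its spine toward the robot. Leave the other three files standing in their places.

Things in the scene. Friction and masses are not known exactly. Their poses are not given: they have to be found in the camera images.
- file_red: red closed stiff box file, 90 mm deep (x), 50 thick (y), 190 high (z), 0.28 to 0.56 kg, weight centred, all faces flat. Origin: centre of its underside. Its spine (white blank label, ring) is the -x face, toward the robot at the start. Starts upright in any of the rack's four places.
- file_red_spine (a point): point at the middle of the red file's spine face: 45 mm from the file's vertical centre line toward its -x, 95 mm above its underside
- file_black: black box file like the red one, same size, same axes, same start mass range; stays in the rack
- file_blue: blue box file like the red one, same size, same axes, same start mass range; stays in the rack
- file_grey: grey box file like the red one, same size, same axes, same start mass range; stays in the rack
- rack: fixed plywood rack. Origin on the table under the middle of the spine plane; x away from the robot (depth), y along the row, floor top at z = 10 mm. Files stand side by side, 2 mm between them: centres at y = -78, -26, 26, 78, spines at x = 0, rears at x = 90, tops at z = 200 mm. End panels 8 mm thick, outer faces at y = +-113, x -70 to 120, 104 mm high.
- rack_lip (a point): middle of the low lip in front of the files' feet (x -10 to -2 mm in the rack, this point on its top, 16 mm above the table). It keeps a foot from sliding out: a file pulled forward at its top pivots on its lower front edge there.
- rack_stop (a point): middle of the top of the low stop behind the files' feet (x 94 to 102 mm in the rack, top 42 mm above the table); above it the space behind the files is open
- rack_rail (a point): middle of the fixed steel rest rail (10 mm diameter, along the rack's y), 53.5 mm in front of the spine plane, axis 87.5 mm above the table. A file tipped forward passes its balance at about 0.45 rad and rests on the rail by itself at about 0.57 rad, its upper front about 100 mm ahead of the other spines; let go earlier it falls back.
- work_board: fixed pale wooden work board 156 x 284 x 20 mm flat on the table, to the left of the rack; origin at the centre of its underside, top face at z = 20 mm. Its y is the long side and points roughly toward the robot (-x of the world), its x is the 156 mm width. The edge toward the robot is at its y = +142 mm.
Things that resemble listed ones, but are neither listed nor needed, are in the scene too. What is meant by the file_black is not purple or turquoise, and is the larger of those in its own colour.

How it is judged:
On the way, in this order (a step that is already met when the one before it is completed fails the run):
1. the red file leans forward on the rest rail, its foot still in the rack, let go (angle between file_red's own z axis and vertical between 0.5 and 0.7 rad and contact force between file_red and rack above 0.1 N and contact force between each of the arm, the fingers and file_red below 0.1 N and distance between file_red_spine and rack_rail below 0.11 m and linear speed of file_red below 0.05 m/s), for 0.2 s.
2. the red file is lifted clear of the rack, held in the fingers (contact force between file_red and rack below 0.05 N and contact force between the fingers and file_red above 1 N and height (world z) of file_red above 0.06 m), for 0.1 s.
At the end, for the whole second after the job is handed in: The red file stands upright (within 0.05 rad) and still on the work board, its centre within 30 mm of the board's centre, square to the board within 0.2 rad, its spine toward the robot; the other three files stand upright (within 0.08 rad) in the rack, each within 20 mm of where it was (angle between file_red's own z axis and vertical below 0.05 rad and height (world z) of file_red between 0.014 and 0.026 m and horizontal distance between file_red and work_board below 0.03 m and angle between the x axis of file_red and the y axis of work_board, either way round below 0.2 rad and y of file_red_spine in the frame of work_board above 0.005 m and contact force between file_red and work_board above 0.1 N and linear speed of file_red below 0.02 m/s and angle between each of file_black, file_blue, file_grey's own z axis and vertical below 0.08 rad and distance of each of file_black, file_blue, file_grey from where it was at the start of the episode below 0.02 m); the robot touches nothing.
It fails at once if the red file is dropped (moves faster than 0.5 m/s while nothing holds it) (linear speed of file_red above 0.5 m/s and contact force between the fingers and file_red below 0.1 N).
It fails at once if another file is tipped over by more than 0.4 rad (angle between any of file_black, file_blue, file_grey's own z axis and vertical above 0.4 rad).
It also fails if it takes over 64 s, if anything falls off the work surface, if the arm or the gripper's body presses on something with over 40 N, if the wrist force passes 120 N, or if a joint passes its speed limit or range.

## Robot

A 6-joint arm with a two-finger parallel gripper is mounted at the origin on a cart in front of the work surface, level with it; the furniture and walls round the work are solid. World frame = base frame: x ahead of the robot, y to its left, z up, the work surface at z = 0. Lengths are in m, angles in rad, forces in N, time in s.
With the tool pointing down it reaches from about 0.425 to 0.95 m from the base axis. Payload 3.5 kg.
Tool frame: the origin (TCP) lies at the very end of the fingers, on their centre line; the grasp point (between the pads) lies 19 mm behind it (ctrl.grip_point_offset is the distance from the TCP to the grasp point, in m); z points along the fingers, y is the line along which they close (so a half turn about z gives the same grasp; the last joint's range is limited). The gripper opens to 85 mm and grips with 20 to 120 N. Pads are 22 mm wide; open, the fingers measure 114 mm over their backs; the gripper's body (76 mm by 85 mm) begins 54 mm behind the grasp point. The pads swing forward as they close: fully open they stand 13 mm farther back than shut.
Start: joints at [1.139, 0.286, 1.577, -0, 1.279, -0.15], TCP at [0.188, 0.648, 0.231] pointing down, gripper open.
Joint ranges: [-2.77, 2.77], [-0.9, 2.22], [0.21, 2.48], [-1.53, 4.67], [0.24, 2.81], [-2.84, 2.84]. Speed limits (rad/s): [2.79, 2.79, 3.14, 3.14, 3.14, 3.14].

## Interface

Orientations are given as a unit quaternion [x, y, z, w].
In Python, from plant import ctrl gives the robot as it stands. The module is installed in compiled form; this text tells all that it offers.
- The arm moves only by the shell command python3 -m pendant 'ROWS' [OPENING] [FORCE]. ROWS is JSON, a list of rows, each an object of numbers: "dx", "dy", "dz": the shift along the tool's x, y, z in cm; "twist": the turn about the tool's z in degrees. A call has 1 to 10 rows; each row is the pose to reach, as a shift and turn from the pose commanded when the call began, along the tool's axes at that moment; what a row does not reach only later rows make up. A row lasts 1/8 s, in which the tool goes at most 62.5 mm and 10.7 degrees, less where a joint would pass 70% of its speed; a pose out of reach is approached as far as the arm can. A call with a gripper value outside its range is refused whole. OPENING is the opening in per cent of the stroke, from 0 (shut) to 100 (fully open), set as the call begins (- or left out, the last holds). The fingers move at their own pace and stop on an object; FORCE is the grip in N (left out, the last holds). Time passes only in rows, so rows that repeat a pose let the fingers close. It gives the time, the measured TCP pose, the force, the opening and the grip force at its end, in the units of the state.
- ctrl.get_state(): the state, without advancing time (a new reading comes with each control period).
- ctrl.read_camera(name): name is "scene" or "top"; returns a dict with "img" (480x640x3 uint8, red, green, blue), "depth" (480x640 float32, m along the optical axis (not along the pixel's ray), 0 where there is no reading), "camera_matrix" (3x3 intrinsics, pixels), "distortion" ([k1, k2, p1, p2, k3] as OpenCV has them; the pictures are not rectified), "xyz" and "rotation" of the camera in the world. Camera axes: x right, y up, looking along -z (the intrinsics and any distortion apply to the point x, -y, -z); pixel columns grow to the right and rows downward; lengths in m; the calibration is good to about 2 mm. A picture is of the moment at which its call begins.
- ctrl.sign_off(): hands the job in; it is judged then, once.
The state is a dict: "time": time; "qpos": joint angles; "dq": joint speeds; "joint_efforts": joint torques, N m; "eef_pos": TCP position; "tcp_rot": TCP orientation; "contact_force": force on the tool from outside, world axes, zero at the start; "wrist_torque": the same for the moment, N m; "opening": opening from 0.0 (shut) to 1.0 (fully open); "finger_force": force on a finger pad.
Only numpy, scipy, OpenCV 4.12 (cv2) and the standard library are available. Lean on these libraries where they do the work, as an engineer would, in place of code of your own. Each camera call takes 0.05 s, during which the arm holds its last target. There are 200 camera calls.

## Working session

There is one attempt and no reset: what is moved stays moved. The work goes in short steps, Python scripts to look and compute and a shell command to move; the robot and the scene stay as the last step left them, time stands still between calls to the robot, and variables do not carry over. Pictures are saved under pics/ and viewed, at most 11 in all, crops included, and the job is handed in when it is done.

```bash
mkdir -p pics
cat > h.py <<'E'
import numpy as np, cv2
from plant import ctrl
from scipy.spatial.transform import Rotation as R
def cam(n):
    c=ctrl.read_camera(n); r=np.array(c["rotation"],float)
    c["R"]=r if r.shape==(3,3) else R.from_quat(r).as_matrix(); return c
def ray(c,uv):
    p=cv2.undistortPoints(np.array(uv,float).reshape(-1,1,2),np.array(c["camera_matrix"]),np.array(c["distortion"])).reshape(-1,2)
    return np.c_[p[:,0],-p[:,1],-np.ones(len(p))]@c["R"].T
def onplane(c,uv,z):
    d=ray(c,uv); o=np.array(c["xyz"]); return o+d*((z-o[2])/d[:,2:])
def cloud(c,uv):
    uv=np.array(uv).reshape(-1,2).astype(int); d=ray(c,uv); return np.array(c["xyz"])+d*c["depth"][uv[:,1],uv[:,0]][:,None]
def save(c,n): cv2.imwrite(f"pics/{n}.png",c["img"][:,:,::-1])
E
python3 - <<'E'
from h import *
for n in("scene","top"):
    c=cam(n); save(c,n+"0"); print(n,c["xyz"],c["R"].round(2).tolist(),c["camera_matrix"][0][0])
print(ctrl.get_state())
E
```

```text
scene [-0.14834846 -0.02239873  0.71632159] [[-0.03, 0.66, -0.75], [-1.0, -0.03, 0.01], [-0.02, 0.75, 0.66]] 510.6392719963667
top [ 0.04418318 -0.25920469  0.76962863] [[0.4, 0.71, -0.57], [-0.92, 0.33, -0.24], [0.02, 0.62, 0.78]] 449.8121579438958
{'time': 0.1, 'qpos': array([ 1.13899798e+00,  2.87138130e-01,  1.57804971e+00, -1.49684481e-05,
        1.27863781e+00, -1.49997526e-01]), 'dq': array([-0.00020002,  0.00062532, -0.00465167,  0.00047149, -0.00550252,
       -0.00053339]), 'joint_efforts': array([-2.10963103e-04, -4.07297158e+01, -2.93698096e+01, -2.02568472e-04,
        3.38442915e-03, -4.58784797e-06]), 'eef_pos': array([0.1874225 , 0.64782125, 0.23003447]), 'tcp_rot': array([ 1.40432431e-01,  9.90089635e-01, -1.07164499e-03, -3.13361934e-04]), 'contact_force': array([-0.39840423, -0.52493956,  0.51847249]), 'wrist_torque': array([ 0.0033274 , -0.04009764,  0.00184074]), 'finger_force': 0.0, 'opening': 1.0006593597130762}
```

View pics/scene0.png

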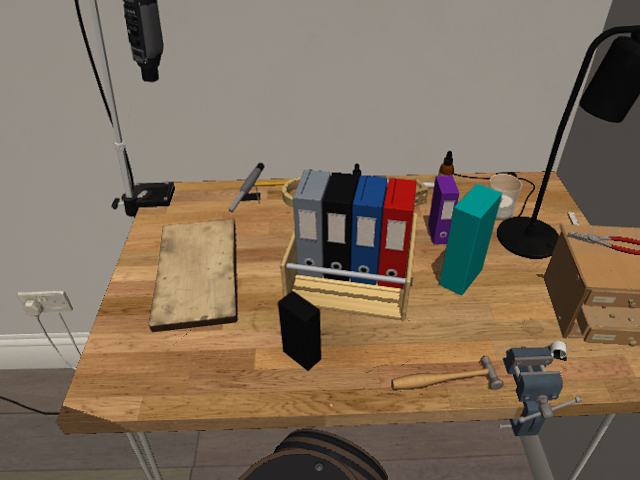

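View pics/top0.png

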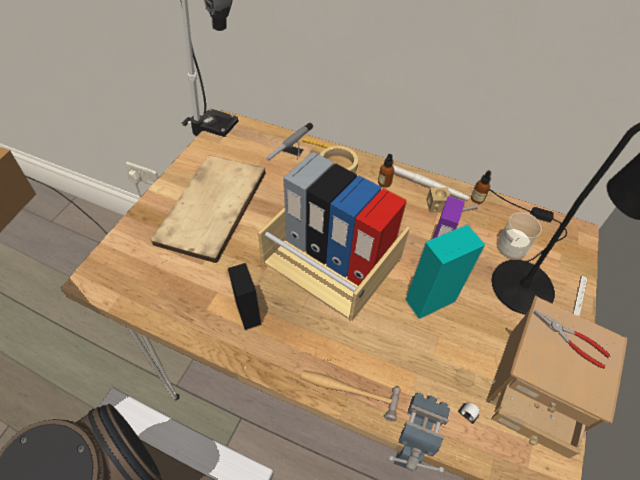

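The scene view has the red file at (397,225), at the right end of the row; the grey one is at (311,215), black (338,215), blue (367,215). The board is at (195,272), the rail runs (290,267)-(407,281), and a decoy black box stands at (300,330). What could pass for red: the file at (397,225) and the plier handles at (620,243). I choose the file with the white label and ring.

```bash
cat > m.py <<'E'
from h import *
def redmask(c):
    h=cv2.cvtColor(c["img"],cv2.COLOR_RGB2HSV); m=((h[...,0]<8)|(h[...,0]>172))&(h[...,1]>150)&(h[...,2]>60)
    n,l,s,_=cv2.connectedComponentsWithStats(m.astype(np.uint8)); return l==1+np.argmax(s[1:,4])
def redcloud(c):
    v,u=np.nonzero(redmask(c)&(c["depth"]>0)); return cloud(c,np.c_[u,v])
E
python3 - <<'E'
from m import *
for n in("scene","top"):
    c=cam(n); P=redcloud(c); print(n,len(P),P.min(0).round(3),P.max(0).round(3))
    T=P[abs(P[:,2]-.2)<.006]; r=cv2.minAreaRect(T[:,:2].astype(np.float32)*1000); print("redtop",len(T),T[:,2].mean().round(4),r,cv2.boxPoints(r).round(0).tolist())
    # all tops
    v,u=np.nonzero(c["depth"]>0); A=cloud(c,np.c_[u,v]); k=abs(A[:,2]-.2)<.006
    near=k&(np.hypot(*(A[:,:2]-T[:,:2].mean(0)).T)<.26)
    for name,q in(("tops",A[near]),):
        im=np.zeros(c["depth"].shape,np.uint8); im[v[near],u[near]]=1
        nn,l,s,ce=cv2.connectedComponentsWithStats(im)
        for i in range(1,nn):
            if s[i,4]>150:
                yy,xx=np.nonzero(l==i); Q=cloud(c,np.c_[xx,yy]); print("top comp",ce[i].round(),s[i,4],cv2.minAreaRect(Q[:,:2].astype(np.float32)*1000))
    # board
    h=cv2.cvtColor(c["img"],cv2.COLOR_RGB2HSV)
    seed={"scene":(195,265),"top":(212,205)}[n]
    im=np.zeros(c["depth"].shape,np.uint8); kb=abs(A[:,2]-.02)<.006; im[v[kb],u[kb]]=1
    l=cv2.connectedComponents(im)[1]; yy,xx=np.nonzero(l==l[seed[1],seed[0]])
    Q=cloud(c,np.c_[xx,yy]); r=cv2.minAreaRect(Q[:,:2].astype(np.float32)*1000); print("board",len(Q),Q[:,2].mean(),r,cv2.boxPoints(r).round().tolist())
c=cam("scene"); cv2.imwrite("pics/crop.png",cv2.resize(c["img"][150:330,260:440,::-1],(600,600)))
E
```

```text
scene 2185 [ 0.511 -0.259 -0.003] [ 0.817 -0.137  0.203]
redtop 935 0.1996 ((561.46826171875, -171.27333068847656), (49.445980072021484, 90.81806182861328), 76.6255111694336) [[512.0, -185.0], [600.0, -206.0], [611.0, -158.0], [523.0, -137.0]]
top comp [356. 190.] 3682 ((579.9295654296875, -96.05925750732422), (204.53408813476562, 93.11182403564453), 76.46404266357422)
board 7930 0.019545775631115463 ((587.14599609375, 215.80813598632812), (287.9773254394531, 157.0147705078125), 6.073791980743408) [[436.0, 279.0], [452.0, 123.0], [739.0, 153.0], [722.0, 309.0]]
top 2617 [ 0.51  -0.205  0.013] [ 0.607 -0.138  0.203]
redtop 1196 0.1996 ((560.318359375, -171.34625244140625), (50.380393981933594, 91.83763122558594), 76.67478942871094) [[510.0, -185.0], [599.0, -206.0], [611.0, -157.0], [521.0, -136.0]]
top comp [346. 191.] 4455 ((578.6641235351562, -95.25044250488281), (207.66903686523438, 93.01349639892578), 76.90911102294922)
board 6298 0.0190279429108334 ((584.8370971679688, 215.88308715820312), (286.318115234375, 157.0900421142578), 6.714877128601074) [[433.0, 277.0], [452.0, 121.0], [736.0, 155.0], [718.0, 311.0]]
```

View pics/crop.png

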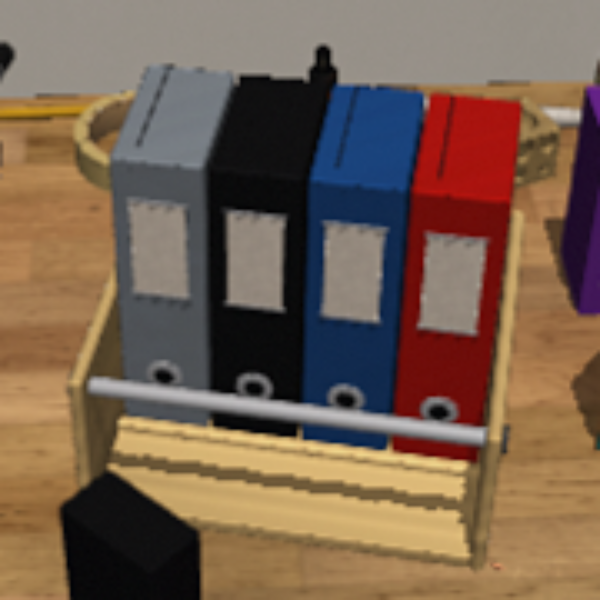

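The crop shows the labelled red file in the right-hand place, next to the end panel. Rack yaw comes out at about -13.4°, board yaw at about +6.4°. Sizes and heights match: top 49×91 mm at z 0.1996, board 287×157 mm at z 0.0195. Next I check for tall obstacles and work out the first move.

```bash
cat >> h.py <<'E'
YR=np.radians(-13.35); UX=np.array([np.cos(YR),np.sin(YR)]); UY=np.array([-UX[1],UX[0]])
RED=np.array([.561,-.1713]); O=RED-.045*UX+.078*UY   # rack origin
def rack(x,y,z): return np.r_[O+x*UX+y*UY,z]
def inrack(P): d=P[:,:2]-O; return np.c_[d@UX,d@UY,P[:,2]]
BC=np.array([.586,.216]); YB=np.radians(6.4)
def go(p,yaw_y=None):
    s=ctrl.get_state(); M=R.from_quat(s["tcp_rot"]).as_matrix()
    d=M.T@(np.array(p)-s["eef_pos"])*100; y=np.arctan2(M[1,1],M[0,1])
    t=0 if yaw_y is None else -np.degrees(yaw_y-y)
    print("d cm",d.round(2),"twist",round(t,2),"at",np.round(s["eef_pos"],4))
E
python3 - <<'E'
from h import *
c=cam("scene"); v,u=np.nonzero(c["depth"]>0); A=cloud(c,np.c_[u,v])
k=(A[:,2]>.12)&(A[:,0]>.1)&(A[:,0]<1)&(abs(A[:,1])<.8)
g={}
for p in A[k]:
    q=tuple((p[:2]//.05*.05).round(2)); g[q]=max(g.get(q,0),p[2])
for q in sorted(g): print(q,g[q].round(2),end="; ")
print(); print(O); go(rack(.115,-.078,.30),YR+np.pi/2)
E
```

```text
(np.float64(0.3), np.float64(-0.05)) 0.13; (np.float64(0.3), np.float64(0.0)) 0.13; (np.float64(0.35), np.float64(-0.55)) 0.14; (np.float64(0.35), np.float64(-0.5)) 0.14; (np.float64(0.35), np.float64(-0.45)) 0.14; (np.float64(0.35), np.float64(-0.05)) 0.13; (np.float64(0.35), np.float64(0.0)) 0.13; (np.float64(0.4), np.float64(-0.6)) 0.14; (np.float64(0.4), np.float64(-0.55)) 0.14; (np.float64(0.4), np.float64(-0.5)) 0.14; (np.float64(0.4), np.float64(-0.45)) 0.14; (np.float64(0.4), np.float64(0.0)) 0.13; (np.float64(0.45), np.float64(-0.6)) 0.14; (np.float64(0.45), np.float64(-0.55)) 0.15; (np.float64(0.45), np.float64(-0.5)) 0.15; (np.float64(0.45), np.float64(-0.45)) 0.14; (np.float64(0.45), np.float64(-0.3)) 0.15; (np.float64(0.5), np.float64(-0.65)) 0.13; (np.float64(0.5), np.float64(-0.6)) 0.14; (np.float64(0.5), np.float64(-0.55)) 0.14; (np.float64(0.5), np.float64(-0.5)) 0.15; (np.float64(0.5), np.float64(-0.35)) 0.19; (np.float64(0.5), np.float64(-0.3)) 0.19; (np.float64(0.5), np.float64(-0.2)) 0.2; (np.float64(0.5), np.float64(-0.15)) 0.2; (np.float64(0.5), np.float64(-0.1
[... 2357 characters left out ...]
.9), np.float64(0.0)) 0.42; (np.float64(0.9), np.float64(0.05)) 0.42; (np.float64(0.9), np.float64(0.1)) 0.42; (np.float64(0.9), np.float64(0.15)) 0.42; (np.float64(0.9), np.float64(0.2)) 0.43; (np.float64(0.9), np.float64(0.25)) 0.43; (np.float64(0.9), np.float64(0.3)) 0.43; (np.float64(0.9), np.float64(0.35)) 0.43; (np.float64(0.9), np.float64(0.4)) 0.43; (np.float64(0.9), np.float64(0.45)) 0.44; (np.float64(0.9), np.float64(0.5)) 0.44; (np.float64(0.9), np.float64(0.55)) 0.44; (np.float64(0.9), np.float64(0.6)) 0.39; (np.float64(0.9), np.float64(0.65)) 0.27; (np.float64(0.9), np.float64(0.7)) 0.16; 
[ 0.53522612 -0.08501728]
d cm [-65.65 -67.99  -6.87] twist -2.8 at [0.1876 0.6482 0.2309]
```

```bash
python3 -m pendant '[{"dz":-4},{"dz":-7,"dx":-4,"dy":-4},{"dz":-7,"dx":-8,"dy":-8},{"dz":-7,"dx":-12,"dy":-12.4},{"dz":-7,"dx":-16,"dy":-16.5},{"dz":-7,"dx":-20,"dy":-20.7},{"dz":-7,"dx":-24,"dy":-24.8},{"dz":-7,"dx":-28,"dy":-29,"twist":-2.8},{"dz":-7,"dx":-32,"dy":-33.1,"twist":-2.8},{"dz":-7,"dx":-36,"dy":-37.3,"twist":-2.8}]' 0 60
python3 -c "
from h import *
go(rack(.115,-.078,.29),YR+np.pi/2)"
```

```text
d cm [-65.65 -67.99  -5.87] twist -2.8 at [0.1876 0.6482 0.2309]$[0]: bad value
```

```bash
python3 -m pendant '[{"dx":0,"dy":0,"dz":-4,"twist":0},{"dx":-4,"dy":-4,"dz":-7,"twist":0},{"dx":-8,"dy":-8,"dz":-7,"twist":0},{"dx":-12,"dy":-12.4,"dz":-7,"twist":0},{"dx":-16,"dy":-16.5,"dz":-7,"twist":0},{"dx":-20,"dy":-20.7,"dz":-7,"twist":0},{"dx":-24,"dy":-24.8,"dz":-7,"twist":0},{"dx":-28,"dy":-29,"dz":-7,"twist":-2.8},{"dx":-32,"dy":-33.1,"dz":-7,"twist":-2.8},{"dx":-36,"dy":-37.3,"dz":-7,"twist":-2.8}]' 0 60
python3 -c "
from h import *
go(rack(.115,-.078,.29),YR+np.pi/2)"
```

```text
time: 1.55
eef_pos: [0.4303, 0.1883, 0.3016]
tcp_rot: [0.116, 0.993, 0.0, 0.001]
contact_force: [1.5, 0.4, -0.8]
opening: 0.001
finger_force: 0.0
d cm [-28.01 -31.97   1.18] twist 0.01 at [0.4303 0.1883 0.3016]
```

```bash
python3 -m pendant '[{"dx":-4,"dy":-4.5,"dz":0,"twist":0},{"dx":-8,"dy":-9,"dz":0,"twist":0},{"dx":-12,"dy":-13.6,"dz":0,"twist":0},{"dx":-16,"dy":-18.2,"dz":0,"twist":0},{"dx":-20,"dy":-22.8,"dz":0,"twist":0},{"dx":-24,"dy":-27.4,"dz":0,"twist":0},{"dx":-28,"dy":-32,"dz":0,"twist":0},{"dx":-28,"dy":-32,"dz":0,"twist":0},{"dx":-28,"dy":-32,"dz":0,"twist":0}]'
python3 - <<'E'
from m import *
go(rack(.115,-.078,.185),YR+np.pi/2)
c=cam("scene"); save(c,"s1")
E
```

```text
time: 2.68
eef_pos: [0.628, -0.1857, 0.3008]
tcp_rot: [0.116, 0.993, 0.0, -0.001]
contact_force: [-0.1, -0.1, 0.2]
opening: -0.004
finger_force: 0.0
d cm [-0.16 -0.15 11.58] twist -0.02 at [ 0.628  -0.1857  0.3008]
```

View pics/s1.png

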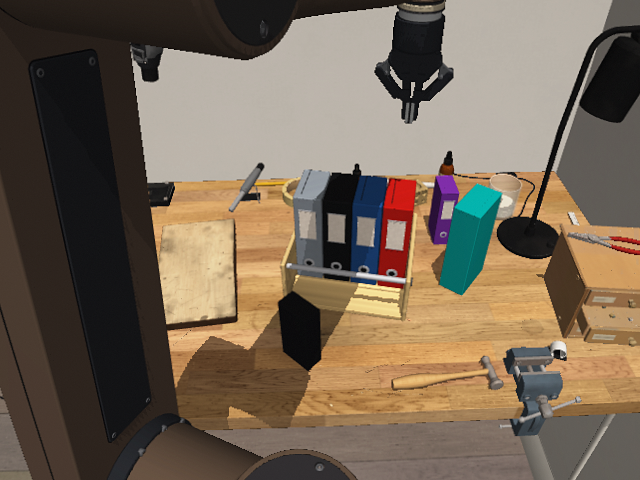

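The view shows the gripper tip at (409,120), above and behind the red file, with free space below. I lower it behind the file.

```bash
python3 -m pendant '[{"dx":0,"dy":-0.15,"dz":4,"twist":0},{"dx":0,"dy":-0.15,"dz":8,"twist":0},{"dx":0,"dy":-0.15,"dz":11.5,"twist":0},{"dx":0,"dy":-0.15,"dz":11.5,"twist":0},{"dx":0.7,"dy":-0.15,"dz":11.5,"twist":0},{"dx":1.5,"dy":-0.15,"dz":11.5,"twist":0},{"dx":2.2,"dy":-0.15,"dz":11.5,"twist":0},{"dx":3,"dy":-0.15,"dz":11.5,"twist":0},{"dx":3,"dy":-0.15,"dz":11.5,"twist":0}]'
python3 - <<'E'
from m import *
go(rack(.115,-.078,.185),YR+np.pi/2)
P=inrack(redcloud(cam("scene"))); print(np.percentile(P,[.5,99.5],axis=0).round(3))
E
```

```text
time: 3.85
eef_pos: [0.5984, -0.1806, 0.1868]
tcp_rot: [0.116, 0.993, -0.0, 0.0]
contact_force: [2.3, -0.9, 2.5]
opening: 0.0
finger_force: 0.8
d cm [-3.15  0.04  0.19] twist -0.01 at [ 0.5984 -0.1806  0.1868]
[[-0.018 -0.105  0.002]
 [ 0.238 -0.053  0.208]]
```

```bash
python3 -m pendant '[{"dx":1,"dy":0,"dz":0,"twist":0},{"dx":2,"dy":0,"dz":0,"twist":0},{"dx":3,"dy":0,"dz":0,"twist":0},{"dx":4,"dy":0,"dz":0,"twist":0},{"dx":5,"dy":0,"dz":0,"twist":0},{"dx":6,"dy":0,"dz":0,"twist":0},{"dx":6.6,"dy":0,"dz":0,"twist":0},{"dx":7.1,"dy":0,"dz":0,"twist":0},{"dx":7.4,"dy":0,"dz":0,"twist":0},{"dx":7.4,"dy":0,"dz":0,"twist":0}]'
python3 - <<'E'
from m import *
c=cam("scene"); save(c,"s2")
P=inrack(redcloud(c)); print(np.percentile(P,[.5,99.5],axis=0).round(3))
E
```

```text
time: 5.15
eef_pos: [0.5267, -0.1635, 0.1863]
tcp_rot: [0.116, 0.993, -0.0, 0.0]
contact_force: [-0.2, 0.9, 0.2]
opening: -0.0
finger_force: 0.0
[[-0.098 -0.104  0.044]
 [ 0.094 -0.054  0.217]]
```

View pics/s2.png

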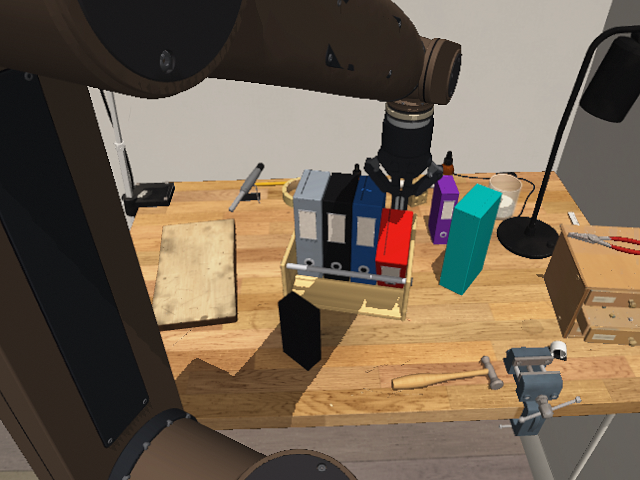

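The red file now leans forward (390,245) and the contact force is about 0, so it rests on the rail. I back off, rise, and move ahead over it.

```bash
python3 -m pendant '[{"dx":-2,"dy":0,"dz":0,"twist":0},{"dx":-2,"dy":0,"dz":0,"twist":0},{"dx":-2,"dy":0,"dz":-4,"twist":0},{"dx":-2,"dy":0,"dz":-9,"twist":0},{"dx":-2,"dy":0,"dz":-12,"twist":0},{"dx":-2,"dy":0,"dz":-12,"twist":0}]'
python3 - <<'E'
from m import *
for n in("scene","top"):
    c=cam(n); Q=redcloud(c); P=inrack(Q); P=P[(P[:,2]>.08)&(P[:,0]<.1)]
    print(n,np.percentile(P,[.5,99.5],axis=0).round(4))
    # top face: cluster by fitting plane normal with expected lean
    for th in(.57,):
        nrm=np.array([-np.sin(th),0,np.cos(th)]); h=P@nrm; k=h>np.percentile(h,98)-.006; T=P[k]
        cc=T.mean(0); w=np.linalg.svd(T-cc)[2][2]; w*=np.sign(w[2]); print("topface",k.sum(),cc.round(4),w.round(3),"lean",np.arctan2(-w[0],w[2]).round(3),"y",np.percentile(T[:,1],[1,99]).round(4))
        x=np.array([np.cos(th),0,np.sin(th)]); print("depth along",np.percentile(T@x,[.5,99.5]).round(4),"h",np.percentile(h,98).round(4))
go(rack(-.055,-.078,.28),YR+np.pi/2)
E
```

```text
time: 5.95
eef_pos: [0.5472, -0.1686, 0.3099]
tcp_rot: [0.116, 0.993, -0.001, 0.003]
contact_force: [0.2, 0.3, 0.2]
opening: -0.004
finger_force: 0.0
scene [[-0.0976 -0.1041  0.0953]
 [ 0.018  -0.0535  0.2173]]
topface 1702 [-0.0616 -0.0778  0.1925] [-0.544 -0.006  0.839] lean 0.575 y [-0.1017 -0.0538]
depth along [0.0087 0.0969] h 0.198
top [[-0.0988 -0.1035  0.0978]
 [ 0.0348 -0.054   0.2174]]
topface 1678 [-0.0622 -0.0792  0.1937] [-0.543 -0.005  0.84 ] lean 0.574 y [-0.1028 -0.0544]
depth along [0.0083 0.0963] h 0.199
d cm [8.42 0.02 2.54] twist 0.0 at [ 0.5457 -0.1678  0.3053]
```

```bash
python3 -m pendant '[{"dx":4,"dy":0,"dz":0,"twist":0},{"dx":8.4,"dy":0.05,"dz":0,"twist":0},{"dx":8.4,"dy":0.05,"dz":0,"twist":0},{"dx":8.4,"dy":0.05,"dz":3,"twist":0},{"dx":8.4,"dy":0.05,"dz":6,"twist":0},{"dx":8.4,"dy":0.05,"dz":9,"twist":0},{"dx":8.4,"dy":0.05,"dz":12,"twist":0},{"dx":8.4,"dy":0.05,"dz":14,"twist":0},{"dx":8.4,"dy":0.05,"dz":15,"twist":0},{"dx":8.4,"dy":0.05,"dz":15,"twist":0}]' 100
python3 - <<'E'
from m import *
go(rack(-.055,-.0785,.155),YR+np.pi/2)
c=cam("scene"); save(c,"s3")
E
```

```text
time: 7.3
eef_pos: [0.4642, -0.148, 0.155]
tcp_rot: [0.116, 0.993, 0.001, -0.001]
contact_force: [0.9, -0.7, -0.7]
opening: 0.999
finger_force: 0.0
d cm [ 0.04 -0.09  0.  ] twist 0.01 at [ 0.4642 -0.148   0.155 ]
```

View pics/s3.png

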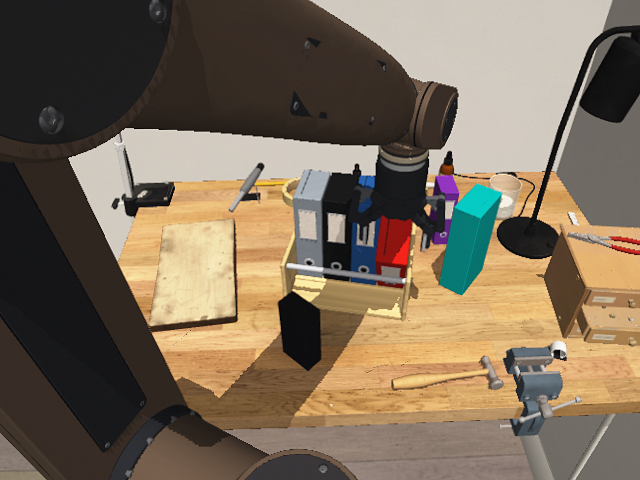

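The fingers straddle the leaning file at (368,225) and (428,225), with the body clear above it. I close, then lift.

```bash
python3 -m pendant '[{"dx":0,"dy":-0.09,"dz":0,"twist":0},{"dx":0,"dy":-0.09,"dz":0,"twist":0},{"dx":0,"dy":-0.09,"dz":0,"twist":0},{"dx":0,"dy":-0.09,"dz":0,"twist":0},{"dx":0,"dy":-0.09,"dz":0,"twist":0},{"dx":0,"dy":-0.09,"dz":0,"twist":0},{"dx":0,"dy":-0.09,"dz":0,"twist":0},{"dx":0,"dy":-0.09,"dz":0,"twist":0}]' 40 80
```

```text
time: 8.35
eef_pos: [0.4649, -0.1494, 0.1574]
tcp_rot: [0.116, 0.993, -0.0, 0.001]
contact_force: [-2.3, 0.4, 4.8]
opening: 0.576
finger_force: 82.9
```

```bash
python3 -m pendant '[{"dx":0,"dy":0,"dz":-1,"twist":0},{"dx":0,"dy":0,"dz":-2.5,"twist":0},{"dx":0,"dy":0,"dz":-4,"twist":0},{"dx":0,"dy":0,"dz":-6,"twist":0},{"dx":0,"dy":0,"dz":-8,"twist":0},{"dx":0,"dy":0,"dz":-10,"twist":0},{"dx":0,"dy":0,"dz":-12,"twist":0},{"dx":0,"dy":0,"dz":-14,"twist":0},{"dx":0,"dy":0,"dz":-15,"twist":0},{"dx":0,"dy":0,"dz":-15,"twist":0}]'
python3 - <<'E'
from m import *
c=cam("scene"); save(c,"s4"); P=inrack(redcloud(c)); print(np.percentile(P,[.5,99.5],axis=0).round(3))
c=cam("top"); P=inrack(redcloud(c)); print(np.percentile(P,[.5,99.5],axis=0).round(3))
print(ctrl.get_state()["wrist_torque"],ctrl.get_state()["contact_force"])
E
```

```text
time: 9.6
eef_pos: [0.4646, -0.1492, 0.3072]
tcp_rot: [0.116, 0.993, -0.0, 0.001]
contact_force: [0.4, 0.9, -6.0]
opening: 0.577
finger_force: 83.4
[[-0.098 -0.104  0.162]
 [ 0.003 -0.055  0.379]]
[[-0.1   -0.104  0.174]
 [ 0.058 -0.055  0.355]]
[ 0.04292417  0.23814025 -0.03257138] [ 0.22845742 -0.03617659 -5.95181229]
```

View pics/s4.png

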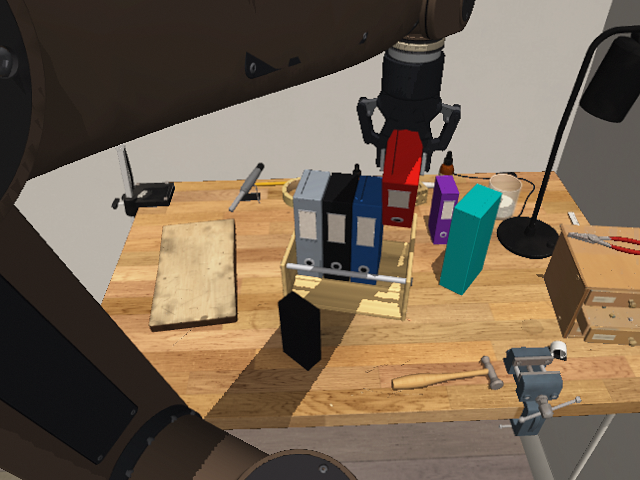

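The red file is held in the fingers, clear of the rack, at (402,180) and still tilted by about 0.57. The other three stand in place. I carry it over toward the board.

```bash
python3 -m pendant '[{"dx":0,"dy":0,"dz":-2,"twist":0},{"dx":0,"dy":0,"dz":-5,"twist":0},{"dx":0,"dy":0,"dz":-8,"twist":0},{"dx":0,"dy":2,"dz":-8.5,"twist":0},{"dx":0.6,"dy":5,"dz":-8.5,"twist":0},{"dx":1.2,"dy":9,"dz":-8.5,"twist":0},{"dx":1.8,"dy":13,"dz":-8.5,"twist":0},{"dx":2.4,"dy":17,"dz":-8.5,"twist":0},{"dx":3,"dy":20,"dz":-8.5,"twist":0},{"dx":3,"dy":22,"dz":-8.5,"twist":0}]'
python3 - <<'E'
from m import *
go([.50,.205,.387],YB+np.pi/2)
E
```

```text
time: 10.95
eef_pos: [0.4859, 0.0735, 0.3924]
tcp_rot: [0.115, 0.993, 0.0, 0.0]
contact_force: [0.7, -1.3, -4.8]
opening: 0.577
finger_force: 84.4
d cm [ 1.64 13.12  0.55] twist -19.65 at [0.4859 0.0735 0.3924]
```

```bash
python3 -m pendant '[{"dx":0.4,"dy":3,"dz":0,"twist":-2},{"dx":0.8,"dy":6,"dz":0,"twist":-5},{"dx":1.2,"dy":9,"dz":0,"twist":-9},{"dx":1.6,"dy":11.5,"dz":0,"twist":-13},{"dx":1.6,"dy":13,"dz":0,"twist":-17},{"dx":1.6,"dy":13,"dz":3,"twist":-19.6},{"dx":1.6,"dy":13,"dz":6,"twist":-19.6},{"dx":1.6,"dy":13,"dz":9,"twist":-19.6},{"dx":1.6,"dy":13,"dz":11,"twist":-19.6},{"dx":1.6,"dy":13,"dz":11,"twist":-19.6}]'
python3 - <<'E'
from m import *
b=np.array([np.cos(YB),np.sin(YB)])
go([*(BC-.005*b),.19],YB+np.pi/2)
E
```

```text
time: 12.2
eef_pos: [0.4996, 0.2019, 0.2797]
tcp_rot: [-0.055, 0.999, -0.0, -0.002]
contact_force: [-0.3, 0.3, -4.5]
opening: 0.576
finger_force: 84.3
d cm [-8.27  0.46  8.94] twist -0.15 at [0.4996 0.2019 0.2797]
```

```bash
python3 -m pendant '[{"dx":-2,"dy":0.2,"dz":1,"twist":0},{"dx":-4,"dy":0.45,"dz":3,"twist":0},{"dx":-6,"dy":0.45,"dz":5,"twist":0},{"dx":-8.3,"dy":0.45,"dz":7,"twist":0},{"dx":-8.3,"dy":0.45,"dz":8.7,"twist":0},{"dx":-8.3,"dy":0.45,"dz":8.7,"twist":0},{"dx":-8.3,"dy":0.45,"dz":8.7,"twist":0}]' && python3 -m pendant '[{"dx":0,"dy":0,"dz":0,"twist":0},{"dx":0,"dy":0,"dz":0,"twist":0},{"dx":0,"dy":0,"dz":0,"twist":0},{"dx":0,"dy":0,"dz":0,"twist":0},{"dx":0,"dy":0,"dz":0,"twist":0},{"dx":0,"dy":0,"dz":0,"twist":0}]' - 30
cat > lean.py <<'E'
from m import *
b=np.array([np.cos(YB),np.sin(YB)]); bl=np.array([-b[1],b[0]])
def inb(P): d=P[:,:2]-BC; return np.c_[d@b,d@bl,P[:,2]]
if __name__=="__main__":
    import sys
    for n in("scene","top"):
        c=cam(n)
        if len(sys.argv)>1 and n=="top": save(c,sys.argv[1])
        P=inb(redcloud(c)); P=P[P[:,2]>.0]
        print(n,len(P),np.percentile(P,[.5,99.5],axis=0).round(4).tolist())
        # front (spine) face: plane with RANSAC-free iteration
        best=None
        for th in np.arange(-.4,.75,.02):
            q=P@np.array([np.cos(th),0,np.sin(th)]); lo=np.percentile(q,1); m=(q<lo+.004).sum()
            if best is None or m>best[0]: best=(m,th,lo)
        print("spine lean approx",best)
    s=ctrl.get_state(); print(s["eef_pos"].round(4),s["contact_force"].round(1),s["wrist_torque"].round(2)); print("tcp in board",inb(s["eef_pos"][None]).round(4))
E
python3 lean.py t5
```

```text
time: 13.08
eef_pos: [0.5827, 0.2158, 0.1958]
tcp_rot: [-0.055, 0.999, 0.0, 0.001]
contact_force: [0.4, 0.6, -4.7]
opening: 0.576
finger_force: 84.4
time: 13.82
eef_pos: [0.5825, 0.2156, 0.1943]
tcp_rot: [-0.055, 0.999, -0.0, -0.0]
contact_force: [-0.9, 0.5, -5.5]
opening: 0.574
finger_force: 84.4
scene 1810 [[-0.0478, -0.026, 0.0249], [0.0865, 0.0234, 0.263]]
spine lean approx (np.int64(702), np.float64(0.5600000000000008), np.float64(0.06880865722102153))
top 2096 [[-0.0495, -0.0264, 0.0617], [0.1076, 0.0225, 0.2452]]
spine lean approx (np.int64(242), np.float64(0.5600000000000008), np.float64(0.06651661762362232))
[0.5825 0.2156 0.1942] [ 0.1 -0.9 -5.1] [-0.04  0.22  0.01]
tcp in board [[-0.0036  0.      0.1942]]
```

View pics/t5.png

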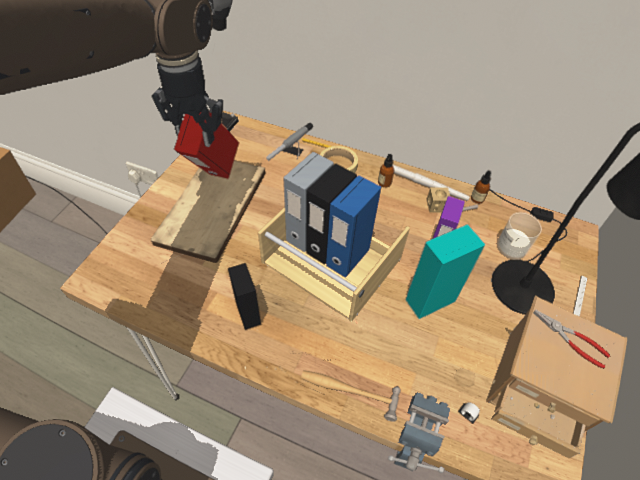

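The file is held over the board at (207,150), still leaning about 0.57, with its spine toward the robot. The grip force did not drop, so I set it again along with an opening.

```bash
python3 -m pendant '[{"dx":0,"dy":0,"dz":0,"twist":0},{"dx":0,"dy":0,"dz":0,"twist":0},{"dx":0,"dy":0,"dz":0,"twist":0},{"dx":0,"dy":0,"dz":0,"twist":0}]' 42 30; python3 lean.py
```

```text
time: 14.42
eef_pos: [0.5825, 0.2156, 0.1943]
tcp_rot: [-0.055, 0.999, -0.0, 0.0]
contact_force: [0.2, -0.1, -5.1]
opening: 0.576
finger_force: 84.4
scene 1812 [[-0.0473, -0.026, 0.0235], [0.0843, 0.0235, 0.2583]]
spine lean approx (np.int64(710), np.float64(0.5600000000000008), np.float64(0.06892872818123431))
top 2089 [[-0.0492, -0.0265, 0.0622], [0.1076, 0.0222, 0.2448]]
spine lean approx (np.int64(240), np.float64(0.5600000000000008), np.float64(0.06651150360082446))
[0.5825 0.2156 0.1943] [ 0.2 -0.2 -5.6] [-0.06  0.21 -0.04]
tcp in board [[-0.0036 -0.      0.1943]]
```

```bash
python3 -m pendant '[{"dx":0,"dy":0,"dz":0.9,"twist":0},{"dx":0,"dy":0,"dz":1.8,"twist":0},{"dx":0,"dy":0,"dz":1.8,"twist":0}]' && python3 -m pendant '[{"dx":0,"dy":0,"dz":0,"twist":0},{"dx":0,"dy":0,"dz":0,"twist":0},{"dx":0,"dy":0,"dz":0,"twist":0}]' 57 20; python3 lean.py
```

```text
time: 14.9
eef_pos: [0.5813, 0.2154, 0.1743]
tcp_rot: [-0.055, 0.999, -0.0, -0.002]
contact_force: [-0.4, 0.8, -6.6]
opening: 0.574
finger_force: 84.5
time: 15.28
eef_pos: [0.5827, 0.2156, 0.1768]
tcp_rot: [-0.055, 0.999, 0.0, 0.0]
contact_force: [0.6, -0.2, -5.0]
opening: 0.578
finger_force: 84.5
scene 1741 [[-0.0474, -0.0259, 0.0203], [0.0689, 0.0245, 0.2501]]
spine lean approx (np.int64(656), np.float64(0.5600000000000008), np.float64(0.059705828054305146))
top 1994 [[-0.0494, -0.0266, 0.0421], [0.1079, 0.023, 0.2267]]
spine lean approx (np.int64(220), np.float64(0.5600000000000008), np.float64(0.057253331565055895))
[0.5826 0.2156 0.1766] [-1.   0.1 -4.8] [-0.04  0.18 -0.03]
tcp in board [[-0.0034  0.      0.1766]]
```

The grip stays latched at 84 N, so the file will not swing on its own. I will upright it by pressing its rear lower edge against the outer face of the rack's fixed left end panel, so that it turns between the pads. First I check the wrist range.

Run:
```python
from h import *
print(ctrl.get_state()["qpos"].round(2)); go(rack(.025,.275,.24),YR)
c=cam("top"); v,u=np.nonzero(c["depth"]>0); P=inrack(cloud(c,np.c_[u,v]))
k=(P[:,2]>.06)&(P[:,2]<.1)&(P[:,0]>-.05)&(P[:,0]<.1)&(abs(P[:,1])>.1)&(abs(P[:,1])<.125); print(k.sum(),np.percentile(P[k],[2,50,98],axis=0).round(3))
```

```text
[ 0.19  0.22  1.76 -0.    1.16 -1.49]
d cm [-3.6  -4.3  -6.34] twist 109.61 at [0.5826 0.2156 0.1766]
574 [[-0.049 -0.114  0.061]
 [-0.005 -0.113  0.082]
 [ 0.094  0.107  0.1  ]]
```

```bash
python3 -m pendant '[{"dx":0,"dy":0,"dz":-3,"twist":0},{"dx":-1,"dy":0,"dz":-6.3,"twist":4},{"dx":-1.5,"dy":0,"dz":-6.3,"twist":12},{"dx":-2,"dy":0,"dz":-6.3,"twist":22},{"dx":-2.5,"dy":-1,"dz":-6.3,"twist":32},{"dx":-3,"dy":-2,"dz":-6.3,"twist":42},{"dx":-3.6,"dy":-3,"dz":-6.3,"twist":52},{"dx":-3.6,"dy":-4,"dz":-6.3,"twist":62},{"dx":-3.6,"dy":-4.3,"dz":-6.3,"twist":68},{"dx":-3.6,"dy":-4.3,"dz":-6.3,"twist":70}]' && python3 -m pendant '[{"dx":0,"dy":0,"dz":0,"twist":6},{"dx":0,"dy":0,"dz":0,"twist":14},{"dx":0,"dy":0,"dz":0,"twist":24},{"dx":0,"dy":0,"dz":0,"twist":34},{"dx":0,"dy":0,"dz":0,"twist":39.6},{"dx":0,"dy":0,"dz":0,"twist":39.6},{"dx":0,"dy":0,"dz":0,"twist":39.6}]'
python3 - <<'E'
from m import *
go(rack(.025,.255,.191),YR); 
for n in("scene","top"):
    c=cam(n); save(c,n+"6"); P=inrack(redcloud(c)); print(np.percentile(P,[.5,99.5],axis=0).round(3).tolist())
E
```

```text
time: 16.68
eef_pos: [0.6231, 0.1767, 0.2393]
tcp_rot: [0.529, 0.849, 0.0, 0.0]
contact_force: [0.4, 1.0, -5.7]
opening: 0.577
finger_force: 84.6
time: 17.55
eef_pos: [0.623, 0.177, 0.2394]
tcp_rot: [0.784, 0.621, 0.0, 0.0]
contact_force: [0.2, 0.1, -5.9]
opening: 0.575
finger_force: 84.6
d cm [-2.02  0.    4.84] twist 0.11 at [0.623  0.177  0.2394]
[[-0.001, 0.145, 0.097], [0.052, 0.312, 0.298]]
[[-0.002, 0.145, 0.101], [0.05, 0.306, 0.298]]
```

View pics/scene6.png

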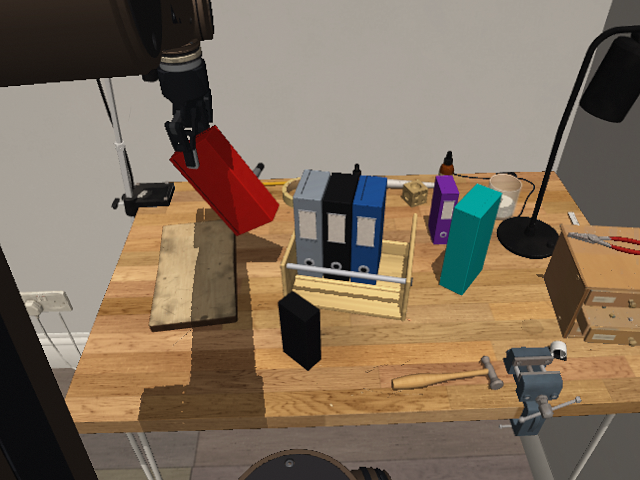

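The file's rear lower edge is at (240,232), facing the left panel at (290,250), with free space between them. I lower it and press gently.

```bash
python3 -m pendant '[{"dx":0,"dy":0,"dz":2.5,"twist":0},{"dx":0,"dy":0,"dz":5.2,"twist":0},{"dx":-1,"dy":0,"dz":5.2,"twist":0},{"dx":-2,"dy":0,"dz":5.2,"twist":0},{"dx":-3,"dy":0,"dz":5.2,"twist":0},{"dx":-4,"dy":0,"dz":5.2,"twist":0},{"dx":-5,"dy":0,"dz":5.2,"twist":0},{"dx":-6,"dy":0,"dz":5.2,"twist":0},{"dx":-6,"dy":0,"dz":5.2,"twist":0}]'
cat > lr.py <<'E'
from m import *
def lean(P):
    # P in rack frame; file x axis = -rack y. top face: fit plane to the face with normal mostly up
    return P
for n in("scene","top"):
    P=inrack(redcloud(cam(n))); P=P[(P[:,0]>-.02)&(P[:,0]<.07)]
    f=np.c_[-P[:,1],P[:,2]]   # (file x horiz, z)
    r=cv2.minAreaRect(f.astype(np.float32)*1000); print(n,len(P),np.percentile(P,[.5,99.5],axis=0).round(3).tolist(),r)
s=ctrl.get_state(); print(s["contact_force"].round(1),s["wrist_torque"].round(2),inrack(s["eef_pos"][None]).round(4))
E
python3 lr.py
```

```text
time: 18.77
eef_pos: [0.611, 0.1192, 0.1906]
tcp_rot: [0.785, 0.62, 0.004, 0.001]
contact_force: [1.6, 5.0, -1.4]
opening: 0.576
finger_force: 85.4
scene 4731 [[0.001, 0.121, 0.039], [0.051, 0.257, 0.243]] ((-183.70858764648438, 126.68035125732422), (133.68145751953125, 262.295166015625), 7.7561235427856445)
top 3355 [[-0.001, 0.123, 0.047], [0.048, 0.246, 0.243]] ((-175.34439086914062, 140.0852813720703), (150.43264770507812, 248.3441619873047), 3.176511526107788)
[ 2.2  4.7 -2.6] [ 1.23 -0.53  0.15] [[0.0264 0.2163 0.19  ]]
```

```bash
python3 -m pendant '[{"dx":-0.8,"dy":0,"dz":0,"twist":0},{"dx":-1.6,"dy":0,"dz":0,"twist":0},{"dx":-2.4,"dy":0,"dz":0,"twist":0},{"dx":-3.2,"dy":0,"dz":0,"twist":0},{"dx":-3.9,"dy":0,"dz":0,"twist":0},{"dx":-4.6,"dy":0,"dz":0,"twist":0},{"dx":-4.6,"dy":0,"dz":0,"twist":0}]'
python3 lr.py
python3 - <<'E'
from m import *
c=cam("scene"); cv2.imwrite("pics/s7.png",c["img"][60:360,100:460,::-1].repeat(2,0).repeat(2,1))
E
```

```text
time: 19.75
eef_pos: [0.5995, 0.0745, 0.1891]
tcp_rot: [0.785, 0.62, 0.002, 0.0]
contact_force: [1.7, 5.1, -1.8]
opening: 0.576
finger_force: 86.4
scene 4235 [[0.0, 0.118, 0.038], [0.047, 0.215, 0.232]] ((-168.59176635742188, 115.83222961425781), (240.37863159179688, 111.90519714355469), 85.96536254882812)
top 2755 [[-0.002, 0.118, 0.043], [0.048, 0.209, 0.239]] ((-165.68780517578125, 152.87045288085938), (89.80188751220703, 221.84605407714844), 4.341628074645996)
[ 2.1  5.2 -2.1] [ 1.44 -0.39  0.04] [[0.0257 0.1701 0.189 ]]
```

View pics/s7.png

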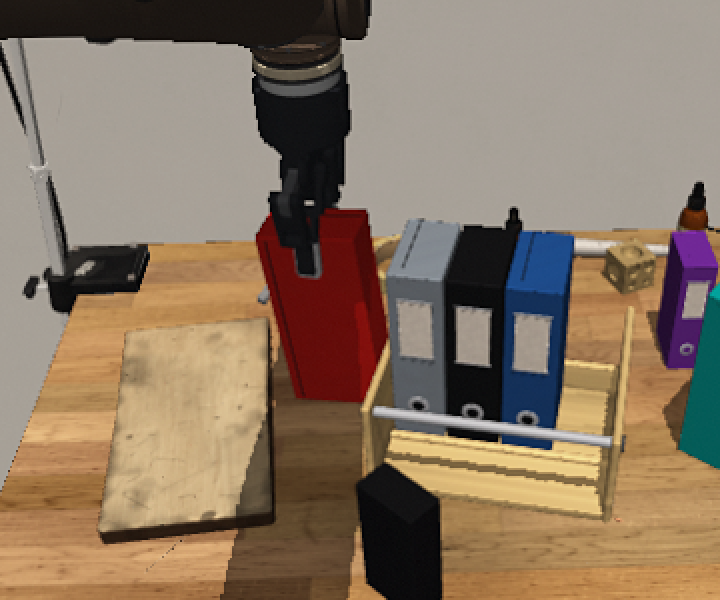

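The file is now nearly upright against the panel (325,320 in the crop). I measure the residual lean from its top and side faces.

```bash
cat > tilt.py <<'E'
from m import *
# lean = slope of the upper face along the file's x (horizontal dir a); trimmed SVD plane from points whose local normal is up
def run(a,lab):
    for n in("scene","top"):
        c=cam(n); m=redmask(c); v,u=np.nonzero(m&(c["depth"]>0)); Q=cloud(c,np.c_[u,v])
        Q=Q[Q[:,2]<.4]; zt=np.percentile(Q[:,2],99); T=Q[Q[:,2]>zt-.03]
        best=(0,)
        rng=np.random.default_rng(0)
        for _ in range(400):
            p=T[rng.choice(len(T),3,False)]; w=np.cross(p[1]-p[0],p[2]-p[0]); L=np.linalg.norm(w)
            if L<2e-4: continue
            w/=L; w*=np.sign(w[2])
            if w[2]<.8: continue
            k=abs((T-p[0])@w)<.0015
            if k.sum()>best[0]: best=(k.sum(),k)
        K=T[best[1]]; cc=K.mean(0); w=np.linalg.svd(K-cc,full_matrices=False)[2][2]; w*=np.sign(w[2])
        r=cv2.minAreaRect(K[:,:2].astype(np.float32)*1000)
        print(lab,n,len(K),"lean fwd",(-(w[:2]@a)/w[2]).round(3),"side",(w[:2]@[-a[1],a[0]]).round(3),"c",cc.round(4),"rect",np.round(r[0],1),np.round(r[1],1),round(r[2],1))
if __name__=="__main__":
    import sys; y=float(sys.argv[1]); run(np.array([np.cos(y),np.sin(y)]),"top")
E
python3 tilt.py -1.8038
```

```text
top scene 350 lean fwd 0.07 side -0.017 c [0.5934 0.062  0.2295] rect [599.3  75.8] [88.2 50.4] 76.8
top top 373 lean fwd 0.076 side 0.005 c [0.5948 0.056  0.229 ] rect [594.5  61.9] [56.7 51.8] 77.3
```

```bash
python3 -m pendant '[{"dx":-0.5,"dy":0,"dz":0,"twist":0},{"dx":-1.1,"dy":0,"dz":0,"twist":0},{"dx":-1.1,"dy":0,"dz":0,"twist":0},{"dx":1,"dy":0,"dz":0,"twist":0},{"dx":2,"dy":0,"dz":0,"twist":0},{"dx":2,"dy":0,"dz":0,"twist":0}]'
python3 tilt.py -1.8038; python3 lr.py
```

```text
time: 20.75
eef_pos: [0.6027, 0.0939, 0.1866]
tcp_rot: [0.784, 0.621, -0.001, -0.0]
contact_force: [-1.3, -0.7, -5.4]
opening: 0.575
finger_force: 85.8
top scene 336 lean fwd 0.043 side 0.006 c [0.5982 0.0812 0.2264] rect [603.2  95.1] [89.4 50.2] 77.7
top top 389 lean fwd 0.019 side -0.012 c [0.5977 0.0749 0.2257] rect [598.1  81.8] [60.3 49.4] 74.8
scene 4386 [[-0.001, 0.141, 0.018], [0.046, 0.234, 0.228]] ((-190.39694213867188, 113.06562805175781), (241.41241455078125, 117.6947021484375), 82.51072692871094)
top 3203 [[-0.003, 0.142, 0.041], [0.047, 0.23, 0.228]] ((-187.94873046875, 148.71131896972656), (90.57108306884766, 222.93350219726562), 1.6744800806045532)
[ 0.  -0.3 -5.2] [-0.03  0.   -0.04] [[0.0248 0.1886 0.187 ]]
```

```bash
python3 -m pendant '[{"dx":2,"dy":0,"dz":-2,"twist":0},{"dx":5,"dy":0,"dz":-4,"twist":0},{"dx":8,"dy":0,"dz":-4,"twist":-6},{"dx":10,"dy":0,"dz":-4,"twist":-14},{"dx":11,"dy":0,"dz":-4,"twist":-24},{"dx":11,"dy":0,"dz":-4,"twist":-34},{"dx":11,"dy":0,"dz":-4,"twist":-44},{"dx":11,"dy":0,"dz":-4,"twist":-54},{"dx":11,"dy":0,"dz":-4,"twist":-60},{"dx":11,"dy":0,"dz":-4,"twist":-62}]' && python3 -m pendant '[{"dx":0,"dy":0,"dz":0,"twist":-4},{"dx":0,"dy":0,"dz":0,"twist":-12},{"dx":0,"dy":0,"dz":0,"twist":-22},{"dx":0,"dy":0,"dz":0,"twist":-32},{"dx":0,"dy":0,"dz":0,"twist":-42},{"dx":0,"dy":0,"dz":0,"twist":-47.6},{"dx":0,"dy":0,"dz":0,"twist":-47.6},{"dx":0,"dy":0,"dz":0,"twist":-47.6}]'
python3 - <<'E'
from m import *
go([*BC,.18],YB+np.pi/2)
E
python3 tilt.py .1117; python3 lean.py
```

```text
time: 22.2
eef_pos: [0.6285, 0.1996, 0.2271]
tcp_rot: [0.353, 0.936, -0.0, -0.0]
contact_force: [-0.7, -0.0, -3.7]
opening: 0.577
finger_force: 85.8
time: 23.2
eef_pos: [0.6285, 0.2, 0.2273]
tcp_rot: [-0.054, 0.999, -0.0, -0.0]
contact_force: [-1.1, 0.3, -5.3]
opening: 0.578
finger_force: 85.8
d cm [4.05 2.05 4.73] twist -0.26 at [0.6285 0.2    0.2273]
top scene 679 lean fwd 0.028 side -0.004 c [0.6196 0.1981 0.2659] rect [624.4 197.9] [92.4 49. ] 6.9
top top 475 lean fwd 0.032 side 0.003 c [0.6095 0.1977 0.2658] rect [618.7 198.2] [83.8 49.2] 9.8
scene 2442 [[-0.0093, -0.0468, 0.0224], [0.0801, 0.0028, 0.2683]]
spine lean approx (np.int64(1262), np.float64(0.02000000000000035), np.float64(-0.0037573376326240867))
top 2792 [[-0.0103, -0.0479, 0.0804], [0.078, 0.0018, 0.2678]]
spine lean approx (np.int64(949), np.float64(0.02000000000000035), np.float64(-0.0054050797592151084))
[0.6285 0.2001 0.2273] [-0.4  0.1 -4.8] [ 0.   -0.   -0.02]
tcp in board [[ 0.0404 -0.0205  0.2273]]
```

```bash
python3 -m pendant '[{"dx":1.5,"dy":1,"dz":0,"twist":0},{"dx":3.5,"dy":2.2,"dz":1,"twist":0},{"dx":3.5,"dy":2.2,"dz":2.5,"twist":0},{"dx":3.5,"dy":2.2,"dz":4,"twist":0},{"dx":3.5,"dy":2.2,"dz":4.8,"twist":0},{"dx":3.5,"dy":2.2,"dz":5.2,"twist":0},{"dx":3.5,"dy":2.2,"dz":5.4,"twist":0},{"dx":3.5,"dy":2.2,"dz":5.4,"twist":0}]' && python3 -m pendant '[{"dx":0,"dy":0,"dz":0.1,"twist":0},{"dx":0,"dy":0,"dz":0.1,"twist":0}]'; python3 lean.py
```

```text
time: 24.4
eef_pos: [0.5916, 0.2181, 0.1736]
tcp_rot: [-0.054, 0.999, 0.0, 0.0]
contact_force: [0.3, -0.1, -5.4]
opening: 0.576
finger_force: 85.7
time: 24.65
eef_pos: [0.5914, 0.2182, 0.1726]
tcp_rot: [-0.055, 0.999, 0.0, 0.0]
contact_force: [0.9, 0.1, -5.8]
opening: 0.578
finger_force: 85.7
scene 2652 [[-0.0427, -0.0255, 0.0216], [0.0442, 0.0252, 0.2135]]
spine lean approx (np.int64(1397), np.float64(0.02000000000000035), np.float64(-0.03879753875886475))
top 2602 [[-0.0446, -0.0254, 0.025], [0.0428, 0.0244, 0.2134]]
spine lean approx (np.int64(823), np.float64(0.02000000000000035), np.float64(-0.04123055934375775))
[0.5914 0.2182 0.1725] [ 0.3  0.3 -5.6] [-0.03 -0.02  0.01]
tcp in board [[0.0056 0.0016 0.1725]]
```

Centred within about 1 mm and still carried. I lower the last millimetres until the force shows contact.

```bash
python3 -m pendant '[{"dx":0,"dy":0,"dz":0.1,"twist":0},{"dx":0,"dy":0,"dz":0.15,"twist":0},{"dx":0,"dy":0,"dz":0.2,"twist":0},{"dx":0,"dy":0,"dz":0.2,"twist":0}]' && python3 -m pendant '[{"dx":0,"dy":0,"dz":0.05,"twist":0},{"dx":0,"dy":0,"dz":0.1,"twist":0},{"dx":0,"dy":0,"dz":0.1,"twist":0}]'
```

```text
time: 25.25
eef_pos: [0.5918, 0.2183, 0.1715]
tcp_rot: [-0.055, 0.999, 0.0, 0.001]
contact_force: [0.1, -0.7, 1.5]
opening: 0.574
finger_force: 86.3
time: 25.62
eef_pos: [0.5921, 0.2183, 0.1714]
tcp_rot: [-0.055, 0.999, 0.0, 0.001]
contact_force: [-1.0, 0.7, 6.5]
opening: 0.574
finger_force: 86.9
```

```bash
python3 -m pendant '[{"dx":0,"dy":0,"dz":0,"twist":0},{"dx":0,"dy":0,"dz":0,"twist":0},{"dx":0,"dy":0,"dz":0,"twist":0},{"dx":0,"dy":0,"dz":0,"twist":0},{"dx":0,"dy":0,"dz":0,"twist":0},{"dx":0,"dy":0,"dz":0,"twist":0},{"dx":0,"dy":0,"dz":0,"twist":0}]' 100 && python3 -m pendant '[{"dx":0,"dy":0,"dz":-1,"twist":0},{"dx":0,"dy":0,"dz":-3,"twist":0},{"dx":0,"dy":0,"dz":-6,"twist":0},{"dx":0,"dy":0,"dz":-9,"twist":0},{"dx":0,"dy":0,"dz":-12,"twist":0},{"dx":0,"dy":0,"dz":-12,"twist":0},{"dx":0,"dy":0,"dz":-12,"twist":0},{"dx":0,"dy":0,"dz":-12,"twist":0}]'; python3 lean.py; python3 tilt.py .1117
python3 - <<'E'
from m import *
save(cam("scene"),"end")
E
```

```text
time: 26.5
eef_pos: [0.5913, 0.2182, 0.1693]
tcp_rot: [-0.055, 0.999, 0.0, 0.0]
contact_force: [-0.2, 0.8, -0.9]
opening: 1.0
finger_force: 0.0
time: 27.5
eef_pos: [0.5905, 0.218, 0.2873]
tcp_rot: [-0.055, 0.999, -0.0, -0.002]
contact_force: [-0.2, 0.7, -0.9]
opening: 1.002
finger_force: 0.0
scene 2418 [[-0.039, -0.0245, 0.021], [0.0511, 0.0256, 0.2111]]
spine lean approx (np.int64(1312), np.float64(3.3306690738754696e-16), np.float64(-0.03859139403447398))
top 3017 [[-0.0412, -0.0255, 0.0238], [0.0477, 0.0238, 0.2116]]
spine lean approx (np.int64(840), np.float64(3.3306690738754696e-16), np.float64(-0.040830877422168364))
[0.5907 0.218  0.2876] [-0.  -0.   0.2] [ 0.05  0.   -0.04]
tcp in board [[0.0049 0.0015 0.2876]]
top scene 719 lean fwd 0.004 side -0.007 c [0.59   0.2159 0.2093] rect [592.5 216.8] [91.8 49.4] 6.4
top top 570 lean fwd -0.011 side 0.011 c [0.5896 0.2159 0.2094] rect [590.7 216.5] [91.  49.1] 8.0
```

View pics/end.png

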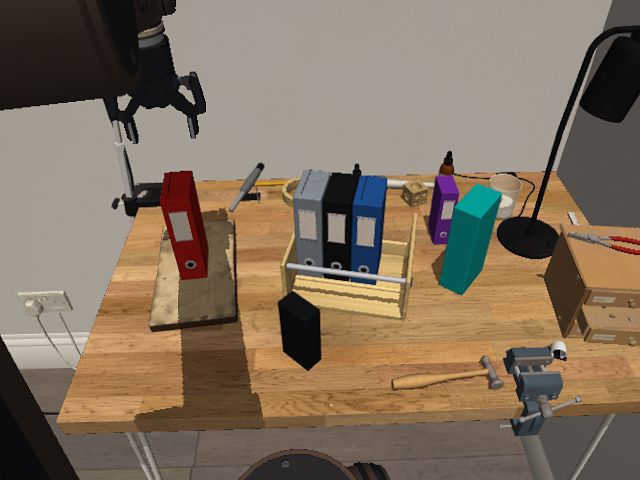

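The red file stands upright on the board at (185,225), spine toward the robot and about 5 mm from the centre. The three other files stand in place and the gripper is clear at (165,110).

```bash
python3 -c "
from plant import ctrl
print(ctrl.sign_off())"
```

```text
the job is handed in; nothing more can be done
None
```

I handed the job in at about 28 s on the robot's clock, with no verdict returned: the red file leaned on the rail and was let go, then was lifted out and set upright on the board (about 5 mm off centre, square, spine toward the robot), after I straightened it against the outside of the rack's left end panel because it stayed tilted in the grip, and the other three files stand in place.

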